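# Set a sign-stand leg to its length mark and lock it

### The arm

A 7-joint arm with a two-finger parallel gripper is mounted at the origin on a cart in front of the work surface, level with it; the furniture and walls round the work are solid. World frame = base frame: x ahead of the robot, y to its left, z up, the work surface at z = 0. Lengths are in m, angles in rad, forces in N, time in s.
With the tool pointing down it reaches from about 0.425 to 0.95 m from the base axis. Payload 4.7 kg.
Tool frame: the origin (TCP) lies between the finger pads; the fingertips stand 25 mm ahead of it and the grasp point (between the pads) lies 6 mm ahead of it; x points along the fingers, z is the direction in which the jaws open and shut, and the axes are right-handed (so a half turn about x gives the same grasp; the last joint's range is limited). The gripper opens to 85 mm and grips with 20 to 120 N. Pads are 22 mm wide; open, the fingers measure 114 mm over their backs; the gripper's body (76 mm by 85 mm) begins 54 mm behind the grasp point. The pads swing forward as they close: fully open they stand 13 mm farther back than shut.
Start: joints at [-1.203, 0.469, -0.049, 1.532, 0.024, 1.141, -0.082], TCP at [0.261, 0.623, 0.256] pointing down, gripper open.
Joint ranges: [-2.59, 2.59], [-0.33, 1.99], [-1.39, 1.29], [0.1, 2.45], [-1.04, 4.18], [0.21, 1.99], [-2.66, 2.66]. Speed limits (rad/s): [2.57, 2.57, 3.14, 3.14, 3.14, 3.14, 3.14].

### API

Orientations are given as a 3x3 rotation matrix whose columns are the frame's x, y, z axes.
In Python, from rig import * gives the robot as it stands. Calls block until the motion is done:
- movep(position, orientation): joint-space move of the TCP to a pose.
- move_l(position, attitude=None, feed=0.15, until_force=None): straight line of the TCP; attitude=None keeps the orientation; feed is the mean speed in m/s. With until_force (N) it stops when the force on the tool has changed by that much, and returns True; else False.
- move_joints(angles): joint-space move.
- command_gripper(opening, newtons=None): finger opening in m; newtons is the grip in N (None keeps the last); returns when the fingers have stopped.
- sleep(seconds).
- inverse_kinematics(position, orientation): joint angles nearest the present ones, or None.
- sense(): the state.
- camera(name): name is "scene" or "side" or "wrist"; returns (picture, depth): 420x560x3 uint8, red, green, blue; 420x560 float32, m along the optical axis (not along the pixel's ray), 0 where there is no reading.
- camera_params(name): a dict with "K" (3x3 intrinsics, pixels), "dist" ([k1, k2, p1, p2, k3] as OpenCV has them; the pictures are not rectified), "position" and "rotation" of the camera in the world; the wrist camera has in their place "tool_from_camera" (4x4, takes a point from camera to tool coordinates, whose origin is the TCP and whose axes are the tool frame's). Camera axes: x right, y down, z forward; pixel columns grow to the right and rows downward; lengths in m; the calibration is good to about 2 mm. A picture is of the moment at which its call begins: read the wrist's pose just before it. camera_params takes no time and is no camera call.
A pose or a line that the arm cannot do raises Unreachable and nothing moves.
- finish_job(): hands the job in, once; it reports no verdict.
The state is a dict: "time_s": time; "joint_pos": joint angles; "qd": joint speeds; "joint_efforts": joint torques, N m; "position": TCP position; "tcp_rot": TCP orientation; "wrist_force": force on the tool from outside, world axes, zero at the start; "ft_torque": the same for the moment, N m; "finger_gap": finger opening in m.
Only numpy, scipy, OpenCV 4.12 (cv2) and the standard library are available. Lean on these libraries where they do the work, as an engineer would, in place of code of your own. Each camera call takes 0.05 s, during which the arm holds its last target.

### The job

Gently take the black handle of the cam lever on the sign-stand leg and draw the sliding leg out until its white pointer lines up with the red length mark. Pause there with the lever still open, then, holding the leg at the mark, slide the lever across away from the robot until it is fully closed, and finish still holding the handle with the leg at the mark. Do not squeeze the handle harder than about 50 N, and leave the goods nearby alone.

Things in the scene. Friction and masses are not known exactly. Their poses are not given: they have to be found in the camera images.
- stand: Slotted aluminium channel (50 wide x 290 long x 28 high) lying in two rubber saddles, fixed to the surface; top of the channel 42 mm above the surface. Origin at the surface under the middle of the channel; y runs along the channel, in the direction in which the leg is drawn out; x points across it, away from the robot; z up.
- handle (a point): Centre of the black cam-lever handle, 85 mm above the surface: an upright bar 22 mm across the channel (stand x), 14 mm along it (stand y), 63 to 103 mm above the surface. Beneath: steel plate (28 x 38, top 63 mm) on the leg's grey lock block (64 x 50, top 57 mm). Moved along the channel it takes the leg with it; across, only the lever. Axes as the stand's.
- pointer (a point): Tip of the white pointer, 3 mm wide, on the near side of the leg's grey lock block, 49 mm above the surface; it moves with the leg and, in the direction along the channel, is level with the middle of the handle. Axes as the stand's.
- mark (a point): Red length mark: a red clip 4 mm wide on the near side of the channel, sticking out 26 mm towards the robot, top 43 mm above the surface; the pointer passes over it freely. It lies 55 to 105 mm ahead of the pointer at the start. Axes as the stand's; the leg is at the mark when pointer and mark have the same y in the stand's frame.
- leg (a joint): How far the leg is drawn out along the stand's +y, in m: 0 (pushed in) to 0.13. A return spring pulls it back to 0 with 1.2 N when in, 2.2 N when fully out, so it slips back if let go before the lever is closed.
- lever (a joint): How far the cam lever is slid across the leg along the stand's +x, in m: 0 = open (orange patch on the lock block shows), 0.020 = fully closed at its stop (orange patch covered, green patch shows). About 6 N of friction, growing to about 12 N over the last 3 mm as the cam clamps; it stays where it is left.
- soap: Boxed soap bar, pale pink, 56 x 78 x 26 mm, bystander; origin at the centre of its underside.
- tin: Round floral tin, 74 mm across, 32 mm high, bystander; origin at the centre of its underside.
- balm: Small green box, 50 x 50 x 22 mm, bystander; origin at the centre of its underside.
- bottle: White bottle with a floral band, 50 x 63 x 171 mm, bystander; origin at the centre of its underside.

How it is judged:
By the outcome, as a careful person would: the job done as asked, in the order asked, and still so for the second after the job is handed in, while the arm keeps its last pose, push and grip.
It also fails if it takes over 35 s, if anything falls off the work surface, if the arm or the gripper's body presses on something with over 40 N, if the wrist force passes 120 N, or if a joint passes its speed limit or range.

## Working session

There is one attempt and no reset: what is moved stays moved. The work goes in short steps, each a Python script; the robot and the scene stay as the last script left them, time stands still between calls to the robot, and variables do not carry over. Pictures are saved under pics/ and viewed, and the job is handed in when it is done.

```bash
mkdir -p pics; ls; python3 - <<'E'
from rig import *
import cv2
s=sense(); print(s)
for n in ["scene","side","wrist"]:
    p,d=camera(n); cv2.imwrite(f"pics/a_{n}.png",p[:,:,::-1]); 
    import numpy as np; np.save(f"pics/a_{n}_d.npy",d); np.save(f"pics/a_{n}.npy",p)
    print(n,camera_params(n))
E
```

```text
pics
{'time_s': 0.0, 'joint_pos': array([-1.202876  ,  0.46944336, -0.04859537,  1.533692  ,  0.02409314,
        1.1409526 , -0.08229991]), 'qd': array([ 6.21976762e-04, -1.76420239e-03, -2.78319961e-04,  1.09466456e-03,
       -4.80321330e-04, -1.34370397e-03,  8.34532277e-05]), 'joint_efforts': array([ 2.62823687e-05, -5.10301530e+01, -4.64774645e-02, -2.37716264e+01,
        1.07704164e-02,  7.65323464e-03,  8.29831009e-06]), 'position': array([0.2606629 , 0.6220728 , 0.25526087]), 'tcp_rot': array([[-6.80747586e-04, -9.22305865e-01,  3.86460125e-01],
       [-1.78457129e-03,  3.86460720e-01,  9.22304140e-01],
       [-9.99998176e-01, -6.18093272e-05, -1.90900277e-03]]), 'wrist_force': array([0.00388632, 0.93195456, 0.31288982]), 'ft_torque': array([-0.04952405, -0.01067149,  0.02825744]), 'finger_gap': 0.08526647437141975}
scene {'K': array([[410.70344698,   0.        , 276.31061333],
       [  0.        , 410.70344698, 202.41747591],
       [  0.        ,   0.        ,   1.        ]]), 'dist': array([-0.1184548,  0.       ,  0.       ,  0.       ,  0.       ]), 'position': arra
[... 572 characters left out ...]
-0.05807375,  0.406259  , -0.91191067],
       [-0.01629195, -0.91371634, -0.4060259 ]])}
wrist {'K': array([[359.56058991,   0.        , 282.56116069],
       [  0.        , 359.56058991, 204.62921001],
       [  0.        ,   0.        ,   1.        ]]), 'dist': array([-0.04072811,  0.        ,  0.        ,  0.        ,  0.        ]), 'tool_from_camera': array([[ 8.03801123e-04, -2.71609598e-01,  9.62407180e-01,
        -1.17847092e-01],
       [ 1.32605680e-03, -9.62406355e-01, -2.71610473e-01,
         6.89671986e-02],
       [ 9.99998798e-01,  1.49452739e-03, -4.13413553e-04,
         4.74690526e-04],
       [ 0.00000000e+00,  0.00000000e+00,  0.00000000e+00,
         1.00000000e+00]])}
```

View pics/a_scene.png

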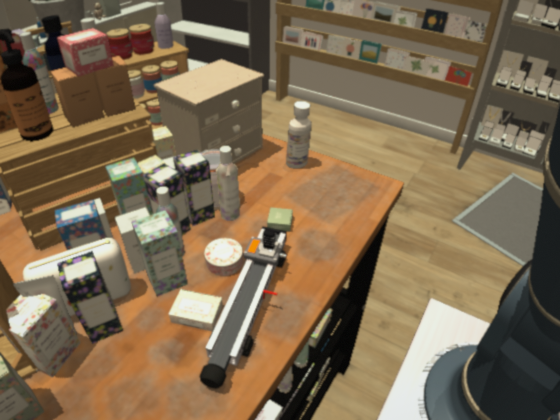

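View pics/a_side.png

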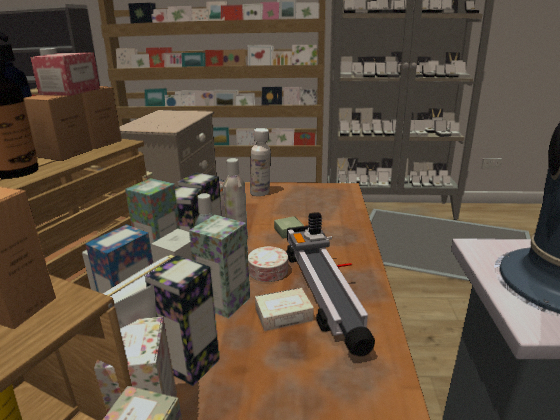

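View pics/a_wrist.png

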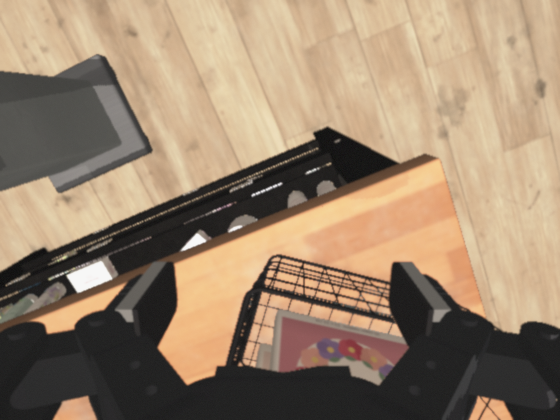

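```bash
cat > h.py <<'E'
import numpy as np, cv2
def ray(cp,uv):
    q=cv2.undistortPoints(np.array(uv,float).reshape(-1,1,2),cp["K"],cp["dist"]).reshape(-1,2)
    return np.c_[q,np.ones(len(q))]
def onplane(cp,uv,z):
    r=ray(cp,uv)@np.array(cp["rotation"]).T; o=np.array(cp["position"])
    return o+r*((np.asarray(z)-o[2])/r[:,2])[:,None]
def wristcp(cp,s):
    T=cp["tool_from_camera"]; R=s["tcp_rot"]
    return dict(K=cp["K"],dist=cp["dist"],position=s["position"]+R@T[:3,3],rotation=R@T[:3,:3])
def cloud(cp,d):
    h,w=d.shape; u,v=np.meshgrid(np.arange(w),np.arange(h))
    r=ray(cp,np.c_[u.ravel(),v.ravel()])*d.reshape(-1,1)
    return (r@np.array(cp["rotation"]).T+np.array(cp["position"])).reshape(h,w,3)
E
python3 - <<'E'
import numpy as np,cv2
p=np.load("pics/a_scene.npy")[215:395,170:310,::-1]; q=np.load("pics/a_side.npy")[200:360,240:390,::-1]
cv2.imwrite("pics/b1.png",cv2.resize(p,None,fx=3.3,fy=3.3,interpolation=cv2.INTER_CUBIC))
cv2.imwrite("pics/b2.png",cv2.resize(q,None,fx=3.7,fy=3.7,interpolation=cv2.INTER_CUBIC))
E
```

```text
(no output)
```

View pics/b1.png

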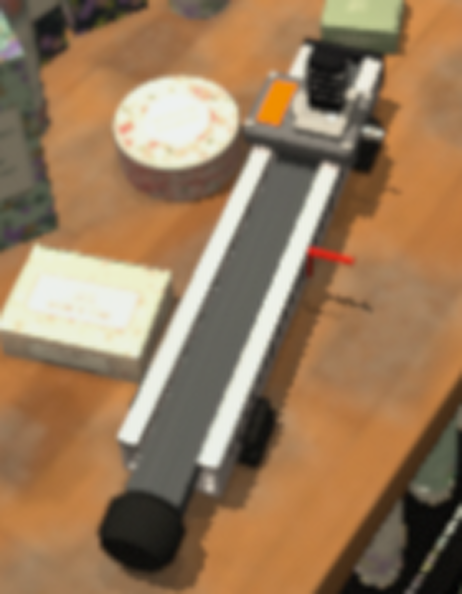

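View pics/b2.png

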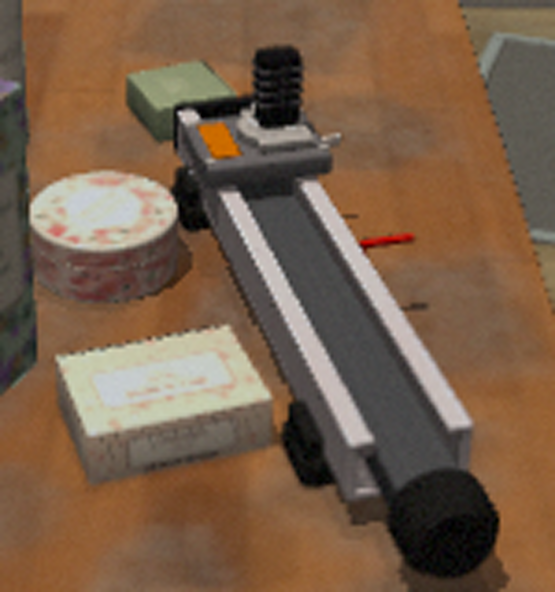

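```bash
python3 - <<'E'
from rig import *
from h import *
out={}
for n in ["scene","side"]:
    cp=camera_params(n); p=np.load(f"pics/a_{n}.npy").astype(int); d=np.load(f"pics/a_{n}_d.npy")
    C=cloud(cp,d); hsv=cv2.cvtColor(p.astype(np.uint8),cv2.COLOR_RGB2HSV)
    near=(abs(C[...,0]-0.55)<.35)&(C[...,2]>.0)&(C[...,2]<.2)
    # mark
    roi=np.zeros(d.shape,bool); roi[(slice(280,305),slice(255,290)) if n=="scene" else (slice(255,275),slice(325,360))]=1
    m=(p[...,0]>130)&(p[...,1]<60)&(p[...,2]<60)&roi
    v,u=np.nonzero(m); print(n,"mark px",u.min(),u.max(),v.min(),v.max(),len(u))
    P=onplane(cp,np.c_[u,v],np.full(len(u),.043)); print("mark plane mean",P.mean(0),P[u.argmin()],P[u.argmax()], "depth z",C[m].mean(0))
    # orange patch
    m=(p[...,0]>200)&(p[...,1]>90)&(p[...,1]<170)&(p[...,2]<60)&near
    v,u=np.nonzero(m); print("orange",u.mean(),v.mean(),len(u),C[m].mean(0))
    # rails: bright, z~.042
    m=(abs(C[...,2]-.042)<.008)&(p.min(2)>150)&(hsv[...,1]<40)
    m=cv2.morphologyEx(m.astype(np.uint8),cv2.MORPH_OPEN,np.ones((3,3)))
    k,l,st,ce=cv2.connectedComponentsWithStats(m)
    for i in range(1,k):
        if st[i,4]>80:
            v,u=np.nonzero(l==i); P=onplane(cp,np.c_[u,v],np.full(len(u),.042))
            c=P.mean(0); w,V=np.linalg.eigh(np.cov((P-c)[:,:2].T)); a=V[:,1]; t=(P-c)[:,:2]@a
            print("rail",st[i],c.round(4),a,np.degrees(np.arctan2(a[1],a[0])),t.min(),t.max())
    # handle dark pts
    m=(C[...,2]>.07)&(C[...,2]<.112)&near&(p.max(2)<70)
    m&= (np.hypot(*( np.indices(d.shape)[::-1]-np.array([268,238] if n=="scene" else [315,222])[:,None,None]))<30)
    v,u=np.nonzero(m); print("handle",u.mean(),v.mean(),len(u),C[m].min(0),C[m].max(0),np.median(C[m],0))
E
```

```text
scene mark px 263 274 290 293 29
mark plane mean [0.39580626 0.02119079 0.043     ] [0.40263987 0.02622804 0.043     ] [0.38558637 0.01778139 0.043     ] depth z [0.39791414 0.01799177 0.03804861]
orange 253.53086419753086 246.39506172839506 81 [ 0.46988313 -0.04322256  0.05787475]
rail [207 260  44  89 546] [0.4372 0.0786 0.042 ] [-0.27274942  0.96208511] 105.8279392419047 -0.10521535953633028 0.08688630416750347
rail [231 265  41  92 601] [0.3989 0.0679 0.042 ] [-0.27293853  0.96203148] 105.83920138595518 -0.10453967077568799 0.08740658556455361
handle 268.89690721649487 238.23711340206185 194 [ 0.43020483 -0.06081252  0.07063914] [ 0.45071834 -0.04242798  0.10489913] [ 0.43937518 -0.04736299  0.09253761]
side mark px 337 351 263 265 23
mark plane mean [0.39012923 0.01736746 0.043     ] [0.4024696  0.02073012 0.043     ] [0.37829083 0.01373446 0.043     ] depth z [0.38943373 0.01059448 0.0387877 ]
orange 298.5897435897436 237.64102564102564 39 [ 0.46842627 -0.04431564  0.05927107]
rail [322 249  44  66 383] [0.3954 0.0676 0.042 ] [-0.26884977  0.96318212] 105.59583300699657 -0.10622263600476385 0.08368733235467853
rail [301 252  38  68 397] [0.4338 0.0793 0.042 ] [-0.26831682  0.96333072] 105.56413218679693 -0.10603231028240045 0.08385595774850133
handle 314.4957627118644 222.01271186440678 236 [ 0.42825188 -0.05649353  0.07039652] [ 0.45173599 -0.04173927  0.10587966] [ 0.44064113 -0.04730171  0.09026633]
```

```bash
cat >> h.py <<'E'
YAW=np.radians(15.7)
SX=np.array([np.cos(YAW),np.sin(YAW),0]); SY=np.array([-np.sin(YAW),np.cos(YAW),0])
def Rg(sign=1,tilt=0.):
    # tool x down (tilted about stand-x so... about SY), tool z along sign*SX
    x=np.array([0,0,-1.]); z=sign*SX
    R=np.c_[x,np.cross(z,x),z]
    from scipy.spatial.transform import Rotation
    return Rotation.from_rotvec(SY*tilt).as_matrix()@R
E
python3 - <<'E'
from rig import *
from h import *
hd=np.array([.440,-.05,0])
for sg in (1,-1):
  for t in (0,.1,.2,-.1,-.2):
    for (dy,dx,z) in [(0,0,.25),(0,0,.18),(0,0,.095),(.08,0,.095),(.08,.025,.095),(.08,0,.2)]:
        q=inverse_kinematics(hd+SY*dy+SX*dx+[0,0,z],Rg(sg,t))
        print(sg,t,dy,dx,z,None if q is None else np.round(q,2))
E
```

```text
1 0 0 0 0.25 [-0.56  0.09  0.62  2.09 -0.06  0.98  0.37]
1 0 0 0 0.18 [-0.51  0.2   0.61  2.17 -0.16  0.81  0.47]
1 0 0 0 0.095 [-0.45  0.37  0.56  2.24 -0.34  0.61  0.64]
1 0 0.08 0 0.095 [-0.51  0.31  0.4   2.29 -0.22  0.58  0.34]
1 0 0.08 0.025 0.095 [-0.49  0.34  0.38  2.23 -0.22  0.6   0.33]
1 0 0.08 0 0.2 [-0.6   0.11  0.47  2.19 -0.07  0.85  0.19]
1 0.1 0 0 0.25 [-0.52  0.14  0.58  2.04 -0.05  1.08  0.36]
1 0.1 0 0 0.18 [-0.47  0.25  0.56  2.12 -0.12  0.91  0.43]
1 0.1 0 0 0.095 [-0.4   0.4   0.5   2.18 -0.23  0.71  0.53]
1 0.1 0.08 0 0.095 [-0.5   0.35  0.39  2.23 -0.18  0.69  0.3 ]
1 0.1 0.08 0.025 0.095 [-0.49  0.38  0.38  2.17 -0.19  0.72  0.3 ]
1 0.1 0.08 0 0.2 [-0.57  0.17  0.45  2.14 -0.07  0.95  0.19]
1 0.2 0 0 0.25 [-0.49  0.2   0.55  1.99 -0.04  1.17  0.35]
1 0.2 0 0 0.18 [-0.45  0.29  0.52  2.06 -0.09  1.01  0.4 ]
1 0.2 0 0 0.095 [-0.39  0.44  0.47  2.13 -0.17  0.82  0.47]
1 0.2 0.08 0 0.095 [-0.49  0.4   0.39  2.17 -0.16  0.81  0.28]
1 0.2 0.08 0.025 0.095 [-0.49  0.43  0.38  2.12 -0.17  0.83  0.28]
1 0.2 0.08 0 0.2 [-0.55  0.22  0.43  2.09 -0.07  1.06  0.2 ]
1 -0.
[... 1724 characters left out ...]
9  1.11  2.14 -0.66  0.99 -2.33]
-1 0.2 0.08 0 0.2 [-1.08  0.37  1.13  2.11 -0.3   1.09 -2.64]
-1 -0.1 0 0 0.25 None
-1 -0.1 0 0 0.18 [-0.93  0.25  1.14  2.24 -0.41  0.75 -2.38]
-1 -0.1 0 0 0.095 [-0.82  0.53  1.12  2.31 -0.89  0.69 -1.92]
-1 -0.1 0.08 0 0.095 [-1.04  0.48  1.12  2.37 -0.85  0.63 -2.14]
-1 -0.1 0.08 0.025 0.095 [-1.03  0.53  1.12  2.31 -0.88  0.67 -2.13]
-1 -0.1 0.08 0 0.2 None
-1 -0.2 0 0 0.25 None
-1 -0.2 0 0 0.18 [-0.95  0.18  1.15  2.29 -0.44  0.64 -2.35]
-1 -0.2 0 0 0.095 [-0.69  0.39  0.92  2.36 -0.9   0.51 -1.91]
-1 -0.2 0.08 0 0.095 [-1.04  0.44  1.12  2.42 -1.01  0.53 -1.98]
-1 -0.2 0.08 0.025 0.095 [-1.03  0.49  1.12  2.37 -1.03  0.58 -1.98]
-1 -0.2 0.08 0 0.2 None
```

```bash
python3 - <<'E'
from rig import *
from h import *
movep(np.array([.440,-.05,.22]),Rg())
s=sense(); cp=wristcp(camera_params("wrist"),s); p,d=camera("wrist")
print(s["time_s"],s["position"])
np.savez("pics/w1.npz",p=p,d=d,K=cp["K"],dist=cp["dist"],position=cp["position"],rotation=cp["rotation"])
cv2.imwrite("pics/w1.png",p[:,:,::-1])
E
```

```text
2.625 [ 0.44049044 -0.04907789  0.22001272]
```

View pics/w1.png

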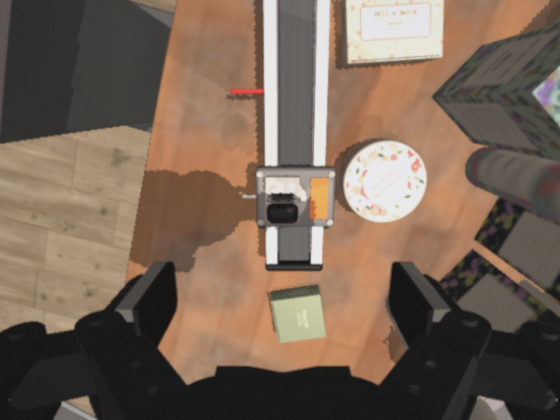

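```bash
python3 - <<'E'
from h import *
f=dict(np.load("pics/w1.npz")); p=f["p"].astype(int); d=f["d"]; cp=f
C=cloud(cp,d)
m=(p[...,0]>130)&(p[...,1]<70)&(p[...,2]<70); m[:80]=0;m[105:]=0;m[:,:225]=0;m[:,270:]=0
v,u=np.nonzero(m);P=onplane(cp,np.c_[u,v],np.full(len(u),.043))
print("mark",len(u),P.mean(0),"s range",(P@SY).min(),(P@SY).mean(),(P@SY).max(),"x",(P@SX).min(),(P@SX).max())
roi=p[188:204,238:262].max(2); print(roi)
for uv in [(245,196),(252,196)]: 
    P=onplane(cp,[uv],[.049])[0]; print("ptr",P,P@SY,P@SX)
m=(C[...,2]>.095)&(C[...,2]<.112)&(p.max(2)<90); m[:190]=0;m[235:]=0;m[:,:255]=0;m[:,310:]=0
v,u=np.nonzero(m); P=onplane(cp,np.c_[u,v],np.full(len(u),.103)); print("handle top",len(u),u.min(),u.max(),v.min(),v.max(),P.mean(0),(P@SY).min(),(P@SY).max(),(P@SX).min(),(P@SX).max(), C[m].mean(0))
# rails
m=(abs(C[...,2]-.042)<.012)&(p.min(2)>170); m[:,:255]=0;m[:,335:]=0; m[165:]=0
k,l,st,ce=cv2.connectedComponentsWithStats(m.astype(np.uint8))
for i in range(1,k):
    if st[i,4]>200:
        v,u=np.nonzero(l==i);P=onplane(cp,np.c_[u,v],np.full(len(u),.042));c=P.mean(0);w,V=np.linalg.eigh(np.cov((P-c)[:,:2].T));a=V[:,1]
        print("rail",st[i],c,np.degrees(np.arctan(-a[0]/a[1])))
for n in ["scene","side"]:
    import rig
    d=np.load(f"pics/a_{n}_d.npy");C=cloud(rig.camera_params(n),d)
    m=(C[...,2]>.12)&(C[...,2]<.35)&(d>0)&(d<1.4); Q=C[m]; Q=Q[np.hypot(Q[:,0]-.43,Q[:,1]+.02)<.25]
    print(n,len(Q), Q[:,0].min() if len(Q) else 0); 
    if len(Q):
        r=np.hypot(Q[:,0]-.44,Q[:,1]+.05); print(r.min(),Q[r.argmin()]); r=np.hypot(Q[:,0]-.44,Q[:,1]-.03); print(r.min(),Q[r.argmin()])
E
```

```text
mark 14 [0.39921487 0.01943134 0.043     ] s range -0.08944354573622329 -0.08932133600527496 -0.08866552688644336 x 0.3748468447984085 0.39453160499184364
[[122 123 123 124 124 127 128 124 122 122 121 119 119 119 118 120 119 112
  108 125 151 172 178 178]
 [124 123 124 124 123 124 124 123 123 121 120 119 119 119 118 119 119 116
  108 125 150 171 177 177]
 [123 124 124 124 124 123 122 123 123 122 121 119 119 118 118 120 120 115
  108 123 150 170 176 174]
 [126 136 140 138 128 123 124 123 122 121 120 118 118 118 119 120 121 115
  106 123 148 170 174 163]
 [135 165 176 172 149 133 129 125 120 116 117 116 115 116 119 118 117 112
  104 119 141 161 160 138]
 [137 168 180 180 167 143 133 128 117 110 108 108 109 108 110 112 111 108
  101 112 121 129 130 117]
 [127 143 147 147 148 141 148 147 127 116 113 114 115 118 126 135 124 111
   95 105 106 110 111 109]
 [122 125 124 126 151 168 197 199 171 156 154 154 155 157 168 188 170 146
  105  94  98 105 109 108]
 [121 122 121 128 163 184 199 200 188 182 181 181 182 183 188 196 187 168
  114  87  95 105 107 109]
 [121 121 122 129 154 168 174 174 17
[... 774 characters left out ...]
.06079432  0.049     ] -0.17154251980886617 0.3856174448308431
handle top 617 266 297 202 222 [ 0.44083905 -0.05175295  0.103     ] -0.17607203446673686 -0.1617469917658797 0.39962039804775906 0.4208931250574372 [ 0.44090113 -0.05199356  0.1021272 ]
rail [ 264    0   13  165 2065] [0.40791209 0.03066655 0.042     ] 15.680252635143018
rail [ 314    0   16  165 2021] [0.44629252 0.04157728 0.042     ] 15.829995690475055
scene 3517 0.5480981433670786
0.15614872523648055 [0.55020549 0.06062176 0.12933992]
0.11333223112466603 [0.54809814 0.06404388 0.13557487]
side 3711 0.5473364277172008
0.15372548406561742 [0.54737188 0.06001275 0.13306441]
0.11148760049387156 [0.54737188 0.06001275 0.13306441]
```

```bash
python3 - <<'E'
from rig import *
from h import *
command_gripper(.06,30)
print(move_l(np.array([.4406,-.0516,.094]),Rg(),feed=.1,until_force=10))
s=sense(); print(s["time_s"],s["position"],s["wrist_force"],s["finger_gap"])
command_gripper(.0,30)
s=sense(); print(s["time_s"],s["position"],s["wrist_force"],s["finger_gap"])
cp=wristcp(camera_params("wrist"),s); p,d=camera("wrist")
np.savez("pics/w2.npz",p=p,d=d,K=cp["K"],dist=cp["dist"],position=cp["position"],rotation=cp["rotation"])
cv2.imwrite("pics/w2.png",p[:,:,::-1])
E
```

```text
False
4.4583 [ 0.44100442 -0.05160138  0.09445852] [ 0.3738691   0.18194618 -0.00745058] 0.060007703808928003
4.8833 [ 0.44084156 -0.05154982  0.09434106] [-0.51014149  0.63869475  4.49483602] 0.021602523608746937
```

View pics/w2.png

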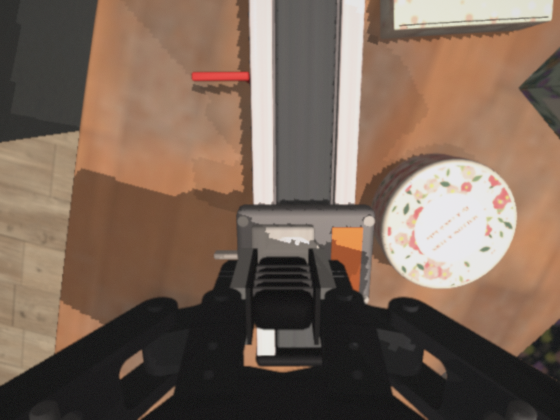

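```bash
cat >> h.py <<'E'
def cap(name):
    from rig import sense,camera,camera_params
    s=sense(); cp=wristcp(camera_params("wrist"),s); p,d=camera("wrist")
    np.savez(f"pics/{name}.npz",p=p,d=d,K=cp["K"],dist=cp["dist"],position=cp["position"],rotation=cp["rotation"])
    cv2.imwrite(f"pics/{name}.png",p[:,:,::-1]); return s
def marks(f,mroi,proi):
    p=f["p"].astype(float)
    out={}
    for nm,roi,z in (("mark",mroi,.043),("ptr",proi,.049)):
        r0,r1,c0,c1=roi; q=p[r0:r1,c0:c1]
        w=(q[...,0]-q[...,1:].max(2)-70).clip(0) if nm=="mark" else (q.min(2)-95).clip(0)
        rows=(w*np.arange(r0,r1)[:,None]).sum(0)/(w.sum(0)+1e-9); ok=w.sum(0)>.5*np.median(w.sum(0))
        cols=np.arange(c0,c1)[ok]; rows=rows[ok]
        P=onplane(f,np.c_[cols,rows],np.full(len(cols),z)); out[nm]=np.median(P@SY); print(nm,rows.round(1),out[nm],np.std(P@SY))
    print("gap mark-ptr",out["mark"]-out["ptr"]); return out
E
python3 - <<'E'
from h import *
f=dict(np.load("pics/w2.npz")); p=f["p"]
marks(f,(66,86,200,242),(248,264,218,234))
print(p[246:266,218:232].min(2))
f=dict(np.load("pics/w1.npz")); p=f["p"]
marks(f,(84,100,236,260),(191,201,246,254))
E
```

```text
mark [75.9 75.9 75.9 75.9 75.9 75.9 75.9 75.9 75.9 75.9 75.8 75.8 75.8 75.8
 75.8 75.8 75.8 75.8 75.8 75.8 75.8 75.8 75.7 75.7 75.7 75.7 75.7 75.7
 75.7 75.7 75.7 75.7 75.7 75.6 75.6 75.6 75.6 75.6 75.6 75.7 75.6 75.6] -0.08771646459195459 2.1073722741168857e-05
ptr [256.1 256.2 256.2 256.2 256.2 256.2 256.1 256.1 256.1 256.1 256.1 256.1
 256.  256.  256.  256. ] -0.17216838438227552 4.49890046318074e-05
gap mark-ptr 0.08445191979032093
[[ 61  62  62  62  62  62  61  63  61  60  61  60  60  59]
 [ 61  61  61  62  61  63  63  62  62  61  58  60  62  61]
 [ 64  63  62  61  63  63  61  62  61  61  60  60  60  62]
 [ 66  65  66  65  66  65  65  65  64  64  63  64  63  62]
 [ 73  72  72  72  72  72  71  71  74  72  72  72  72  71]
 [ 77  78  77  77  78  79  78  78  80  78  80  78  79  80]
 [ 81  80  81  81  80  82  82  83  82  82  82  82  84  84]
 [ 90  90  91  92  91  91  93  94  94  93  92  96  97  96]
 [112 111 113 113 112 113 117 121 123 119 120 121 125 124]
 [127 127 127 128 127 130 139 146 146 146 146 148 148 147]
 [133 134 135 138 135 138 150 155 156 156 156 157 158 158]
 [129 133 139 141 136 136 144 149 150 150 149 150 149 151]
 [115 121 126 128 125 125 126 129 129 128 128 129 128 129]
 [ 85  89  92  92  92  91  91  91  90  90  86  86  86  86]
 [ 67  68  69  68  68  66  67  64  61  53  47  44  43  44]
 [ 64  64  64  64  65  63  61  55  48  38  30  26  27  27]
 [ 64  63  64  64  64  60  52  43  33  30  28  26  25  24]
 [ 64  64  63  62  58  50  40  30  26  26  26  24  25  27]
 [ 63  63  63  59  50  39  28  26  25  24  24  22  27  25]
 [ 64  63  62  53  38  30  25  24  26  24  24  23  23  26]]
mark [90.9 90.9 90.9 90.9 91.  91.  91.  91.  91.  91.  91.  91.  91.  90.9
 90.9 90.9 90.9 90.9 91.  91.  91.  91.  91.  91. ] -0.08788770505844248 1.3254741790097553e-05
ptr [196.  196.2 196.2 196.2 196.1 196.1 196.  195.8] -0.17166628669228595 0.00010639694690406596
gap mark-ptr 0.08377858163384347
```

```bash
python3 - <<'E'
from rig import *
from h import *
s=sense(); t=np.array([.4406,-.0516,.094])+SY*.079
print(move_l(t,Rg(),feed=.06))
s=cap("w3"); print(s["time_s"],s["position"],s["position"]-t,s["wrist_force"],s["finger_gap"])
E
```

```text
False
6.4 [0.41939723 0.02452098 0.09430078] [1.74667162e-04 6.83293004e-05 3.00780859e-04] [ 0.09651646 -1.69272467  7.98038364] 0.021540063474819692
```

View pics/w3.png

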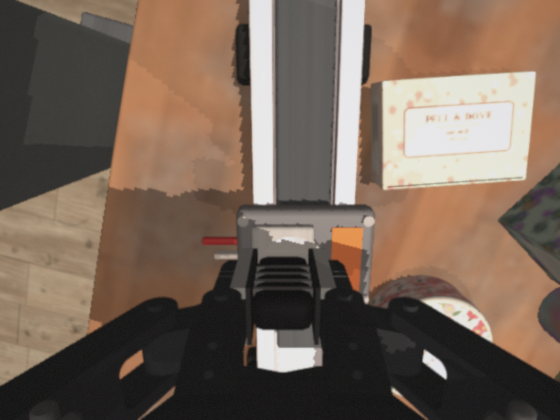

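```bash
python3 - <<'E'
from h import *
f=dict(np.load("pics/w3.npz")); p=f["p"]
print(p[232:262,222][:, :].tolist())
marks(f,(234,247,208,232),(251,262,218,234))
r=cv2.resize(p[215:285,180:290,::-1],None,fx=7,fy=7,interpolation=cv2.INTER_CUBIC); cv2.imwrite("pics/w3c.png",r)
E
```

```text
[[106, 83, 67], [106, 83, 68], [106, 83, 68], [103, 81, 65], [98, 69, 57], [96, 47, 40], [109, 36, 34], [125, 41, 37], [133, 43, 41], [133, 45, 42], [131, 45, 42], [124, 40, 37], [114, 50, 43], [109, 77, 64], [105, 82, 68], [104, 83, 68], [104, 83, 67], [101, 83, 70], [95, 82, 72], [94, 85, 78], [95, 87, 81], [105, 95, 89], [134, 122, 112], [167, 151, 140], [184, 167, 154], [178, 162, 148], [159, 143, 131], [124, 106, 93], [105, 83, 68], [103, 79, 64]]
mark [240.9 241.  240.9 240.9 240.9 241.  240.9 240.8 240.9 240.9 240.9 240.9
 240.9 240.9 240.8 240.8 240.9 240.9 240.9 240.9 240.9 240.9 240.9 240.9] -0.08748866838460309 2.2693851671645464e-05
ptr [256.2 256.2 256.3 256.2 256.2 256.2 256.3 256.3 256.3 256.3 256.3 256.2
 256.1 256.1 256.1 256.1] -0.09321336096104216 4.186904045296157e-05
gap mark-ptr 0.005724692576439067
```

View pics/w3c.png

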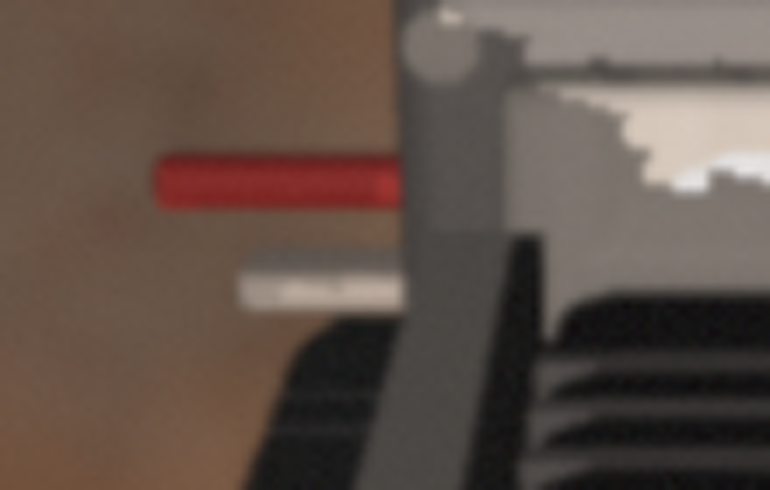

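```bash
python3 - <<'E'
from h import *
f=dict(np.load("pics/w3.npz")); C=cloud(f,f["d"])
for c in (219,222,226,230):
    print(c,[(r,round(float(C[r,c,2])*1e3,1),round(float(C[r,c]@SY)*1e3,1)) for r in range(233,262)])
from rig import *
t=np.array([.4406,-.0516,.094])+SY*.084
print(move_l(t,Rg(),feed=.03))
s=cap("w4"); print(s["time_s"],s["position"]-t,s["wrist_force"],s["finger_gap"])
for n in ["scene","side"]:
    p,d=camera(n); np.savez(f"pics/c_{n}.npz",p=p,d=d)
    sl=(slice(255,325),slice(225,335)) if n=="scene" else (slice(225,295),slice(290,400))
    cv2.imwrite(f"pics/c_{n}.png",cv2.resize(p[sl][:,:,::-1],None,fx=7,fy=7,interpolation=cv2.INTER_CUBIC))
p=np.load("pics/w4.npz")["p"];cv2.imwrite("pics/w4c.png",cv2.resize(p[215:285,180:290,::-1],None,fx=7,fy=7,interpolation=cv2.INTER_CUBIC))
E
```

```text
219 [(233, 0.1, -99.1), (234, 0.9, -99.5), (235, 0.4, -100.4), (236, -0.0, -101.2), (237, 41.8, -85.9), (238, 41.8, -86.4), (239, 43.5, -86.3), (240, 43.5, -86.8), (241, 43.1, -87.5), (242, 43.5, -87.9), (243, 43.0, -88.6), (244, 43.7, -88.9), (245, -0.1, -107.3), (246, 0.3, -107.9), (247, 0.1, -108.6), (248, 0.2, -109.3), (249, -0.6, -110.3), (250, 46.4, -91.0), (251, 49.3, -90.3), (252, 49.7, -90.6), (253, 51.2, -90.6), (254, 52.5, -90.5), (255, 52.8, -90.9), (256, 53.5, -91.1), (257, 52.2, -92.2), (258, 52.7, -92.5), (259, -0.2, -117.1), (260, -0.8, -118.0), (261, -0.2, -118.4)]
222 [(233, 0.4, -99.0), (234, 0.6, -99.6), (235, 0.8, -100.2), (236, 1.3, -100.7), (237, 42.4, -85.6), (238, 42.5, -86.1), (239, 43.1, -86.4), (240, 44.2, -86.5), (241, 42.9, -87.6), (242, 43.0, -88.1), (243, 43.7, -88.3), (244, 43.6, -88.9), (245, 0.3, -107.2), (246, -0.4, -108.1), (247, 0.3, -108.5), (248, 0.0, -109.3), (249, -0.1, -110.0), (250, 47.6, -90.5), (251, 49.1, -90.4), (252, 49.9, -90.6), (253, 51.9, -90.2), (254, 51.2, -91.1), (255, 51.0, -91.7), (256, 50.9, -92.2), (257, 53.3, -91.7), (258, 
[... 660 characters left out ...]
2.8)]
230 [(233, -0.2, -99.2), (234, -0.4, -100.0), (235, 1.2, -100.0), (236, 0.3, -101.1), (237, 42.9, -85.4), (238, 43.5, -85.7), (239, 42.5, -86.6), (240, 42.7, -87.1), (241, 43.3, -87.4), (242, 44.1, -87.6), (243, 43.1, -88.6), (244, 43.4, -89.0), (245, 0.6, -107.0), (246, 0.7, -107.7), (247, 1.6, -108.0), (248, -0.3, -109.4), (249, 0.4, -109.8), (250, 48.8, -90.0), (251, 49.6, -90.2), (252, 49.1, -90.9), (253, 52.2, -90.1), (254, 51.1, -91.1), (255, 51.3, -91.5), (256, 51.2, -92.1), (257, 52.7, -91.9), (258, 52.2, -92.7), (259, -0.8, -117.3), (260, 77.1, -82.3), (261, 77.8, -82.5)]
False
6.7667 [0.0001504  0.00011904 0.00029769] [-0.64542304 -1.62050084  7.30173899] 0.021372405328726893
```

View pics/w4c.png

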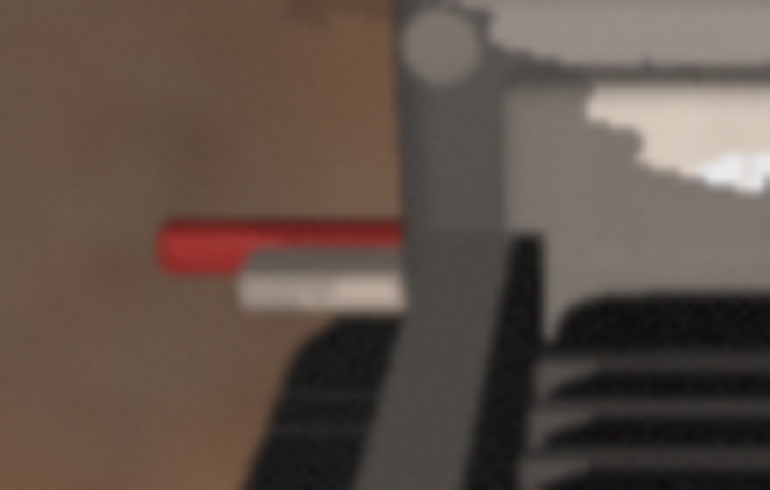

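View pics/c_scene.png

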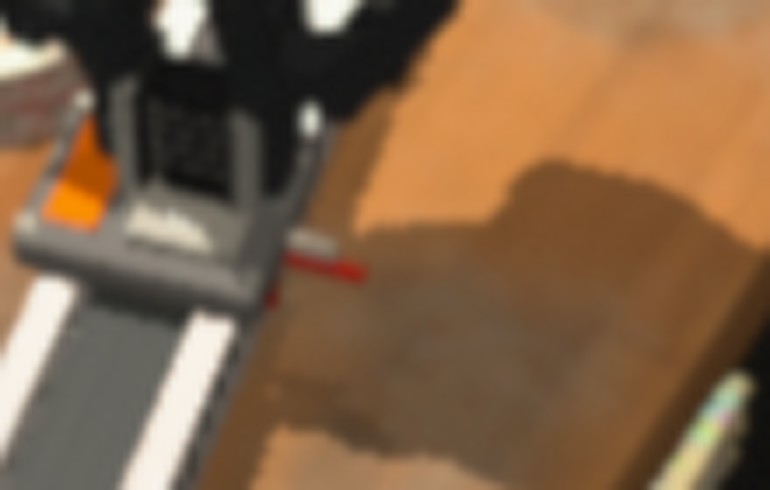

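View pics/c_side.png

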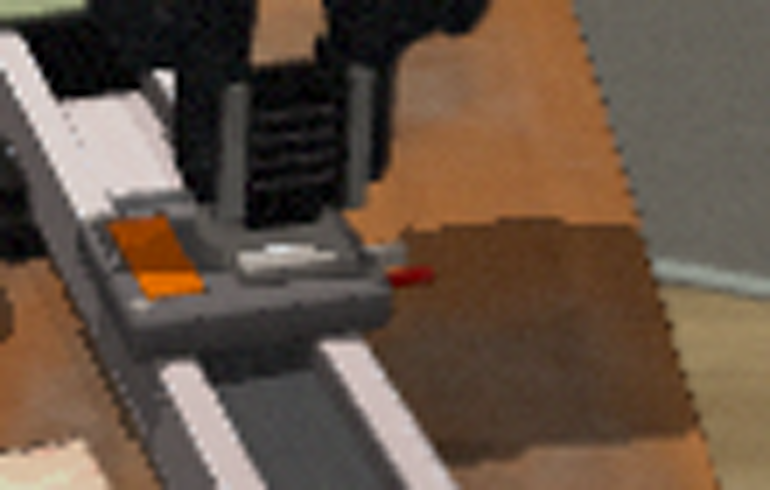

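```bash
python3 - <<'E'
from h import *
from rig import camera_params
f=dict(np.load("pics/w4.npz")); C=cloud(f,f["d"]);p=f["p"]
print(p[240:262,224].tolist())
for rr,col,z,n in [(253.3,224,.0517,"ptr top front"),(258.6,224,.0517,"ptr top back")]:
    print(n,onplane(f,[(col,rr)],[z])[0]@SY)
print(p[242:258,208].tolist())
D=np.array([[C[r,c]@SY for r in range(240,262)] for c in range(217,233)]);Z=np.array([[C[r,c,2] for r in range(240,262)] for c in range(217,233)])
print(np.c_[np.arange(240,262),np.median(Z,0)*1e3,np.median(D,0)*1e3].round(1))
D=np.array([[C[r,c]@SY for r in range(242,258)] for c in range(205,213)]);Z=np.array([[C[r,c,2] for r in range(242,258)] for c in range(205,213)])
print(np.c_[np.arange(242,258),np.median(Z,0)*1e3,np.median(D,0)*1e3].round(1))
E
```

```text
[[107, 85, 69], [107, 84, 69], [107, 85, 69], [109, 86, 71], [108, 86, 71], [104, 80, 65], [92, 51, 44], [103, 35, 33], [120, 40, 37], [126, 54, 49], [109, 70, 66], [97, 83, 76], [95, 86, 81], [106, 97, 90], [130, 119, 109], [149, 135, 126], [160, 145, 134], [162, 148, 135], [153, 138, 126], [123, 105, 93], [104, 83, 70], [97, 76, 62]]
ptr top front -0.08541207840236874
ptr top back -0.0881959762629728
[[98, 79, 66], [98, 77, 65], [99, 79, 66], [96, 72, 61], [95, 53, 46], [111, 38, 35], [136, 44, 41], [153, 52, 49], [154, 52, 48], [152, 50, 46], [146, 47, 44], [134, 51, 44], [112, 66, 56], [102, 78, 64], [101, 80, 66], [102, 82, 68]]
[[ 2.400e+02  3.000e-01 -9.870e+01]
 [ 2.410e+02  6.000e-01 -9.930e+01]
 [ 2.420e+02  6.000e-01 -9.990e+01]
 [ 2.430e+02  1.000e-01 -1.008e+02]
 [ 2.440e+02  3.000e-01 -1.014e+02]
 [ 2.450e+02  4.000e-01 -1.020e+02]
 [ 2.460e+02  4.180e+01 -8.570e+01]
 [ 2.470e+02  4.300e+01 -8.570e+01]
 [ 2.480e+02  4.300e+01 -8.630e+01]
 [ 2.490e+02  4.350e+01 -8.660e+01]
 [ 2.500e+02  4.740e+01 -8.550e+01]
 [ 2.510e+02  4.880e+01 -8.550e+01]
 [ 2.520e+02  5.010e+01 -8
[... 211 characters left out ...]
01 -8.760e+01]
 [ 2.590e+02  2.000e-01 -1.118e+02]
 [ 2.600e+02  8.000e-01 -1.122e+02]
 [ 2.610e+02  1.100e+00 -1.128e+02]]
[[ 2.420e+02  5.000e-01 -1.000e+02]
 [ 2.430e+02  6.000e-01 -1.007e+02]
 [ 2.440e+02 -1.000e-01 -1.016e+02]
 [ 2.450e+02  5.000e-01 -1.021e+02]
 [ 2.460e+02  4.150e+01 -8.590e+01]
 [ 2.470e+02  4.250e+01 -8.600e+01]
 [ 2.480e+02  4.310e+01 -8.630e+01]
 [ 2.490e+02  4.380e+01 -8.650e+01]
 [ 2.500e+02  4.370e+01 -8.710e+01]
 [ 2.510e+02  4.350e+01 -8.780e+01]
 [ 2.520e+02  4.370e+01 -8.820e+01]
 [ 2.530e+02  4.310e+01 -8.900e+01]
 [ 2.540e+02  9.000e-01 -1.081e+02]
 [ 2.550e+02  6.000e-01 -1.089e+02]
 [ 2.560e+02  2.000e-01 -1.097e+02]
 [ 2.570e+02  2.000e-01 -1.104e+02]]
```

```bash
python3 - <<'E'
from h import *
from rig import camera_params
for n,o,pt,mk in [("scene",(225,255),[(295,233),(330,243)],[(300,257),(350,269)]),("side",(290,225),[(395,249)],[(400,275),(425,273)])]:
    cp=camera_params(n)
    cv=lambda q:[((x+.5)/7-.5+o[0],(y+.5)/7-.5+o[1]) for x,y in q]
    for nm,q,z in (("ptr",pt,.051),("mark",mk,.042)):
        P=onplane(cp,cv(q),np.full(len(q),z)); print(n,nm,(P@SY)*1e3)
E
```

```text
scene ptr [-88.1317069  -87.70973687]
scene mark [-88.16531281 -88.25336761]
side ptr [-87.72951821]
side mark [-89.84946852 -89.22103374]
```

```bash
python3 - <<'E'
from rig import *
from h import *
b=np.array([.4406,-.0516,.094])
t=b+SY*.0834
move_l(t,Rg(),feed=.02); sleep(1.2)
s=cap("w5"); print(s["time_s"],s["position"]-t,s["wrist_force"],s["finger_gap"])
f=dict(np.load("pics/w5.npz")); C=cloud(f,f["d"])
for c0,c1 in((217,233),(205,213)):
    D=np.median(C[244:262,c0:c1]@SY,1);Z=np.median(C[244:262,c0:c1,2],1); print([(round(z*1e3,1),round(x*1e3,1)) for z,x in zip(Z,D) if z>.02])
E
```

```text
8.3667 [ 2.27214285e-04 -5.35517580e-05  3.02573213e-04] [-0.12273883 -2.09313499  6.68980937] 0.021692794004881447
[(np.float64(42.2), np.float64(-85.8)), (np.float64(42.8), np.float64(-86.1)), (np.float64(43.4), np.float64(-86.4)), (np.float64(43.6), np.float64(-86.8)), (np.float64(43.3), np.float64(-87.5)), (np.float64(47.6), np.float64(-86.2)), (np.float64(48.9), np.float64(-86.2)), (np.float64(49.8), np.float64(-86.3)), (np.float64(51.2), np.float64(-86.2)), (np.float64(52.0), np.float64(-86.4)), (np.float64(52.0), np.float64(-86.9)), (np.float64(52.3), np.float64(-87.4)), (np.float64(52.0), np.float64(-88.0)), (np.float64(52.1), np.float64(-88.5))]
[(np.float64(42.2), np.float64(-85.8)), (np.float64(43.2), np.float64(-85.9)), (np.float64(42.8), np.float64(-86.6)), (np.float64(43.5), np.float64(-86.9)), (np.float64(43.1), np.float64(-87.6)), (np.float64(43.2), np.float64(-88.1)), (np.float64(43.2), np.float64(-88.7)), (np.float64(43.1), np.float64(-89.3))]
```

```bash
python3 - <<'E'
from rig import *
from h import *
b=np.array([.4406,-.0516,.094])+SY*.0834
p0=sense()["position"]
hit=move_l(b+SX*.024,Rg(),feed=.025,until_force=16)
s=sense();d=s["position"]-p0; print(hit,s["time_s"],"dx",d@SX,"dy",d@SY,s["wrist_force"]@SX,s["wrist_force"],s["finger_gap"])
sleep(.3); s=cap("w6");d=s["position"]-p0; print("dx",d@SX,"dy",d@SY,s["wrist_force"]@SX,s["finger_gap"])
f=dict(np.load("pics/w6.npz")); C=cloud(f,f["d"])
r,c=slice(244,262),slice(160,240)
E
```

```text
True 9.3 dx 0.019697644123501123 dy -0.00011236808991984358 -1.6214378092663269 [-1.6256834  -0.20844687  5.32739052] 0.021790150930733585
dx 0.019711278919950486 dy -0.00013389081904388884 -0.6150390738404706 0.02101649375014747
```

View pics/w6.png

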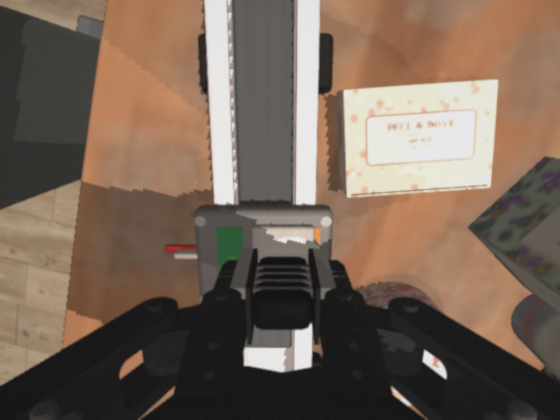

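```bash
python3 - <<'E'
from rig import *
from h import *
b=np.array([.4406,-.0516,.094])+SY*.0834
p0=sense()["position"]
hit=move_l(b+SX*.026,Rg(),feed=.01,until_force=17)
s=sense();d=s["position"]-p0; print(hit,s["time_s"],"dx",d@SX,"dy",d@SY,s["wrist_force"]@SX,s["wrist_force"],s["finger_gap"])
sleep(.3); s=cap("w7");d=s["position"]-p0; print("dx",d@SX,"dy",d@SY,s["wrist_force"]@SX,s["finger_gap"])
p=np.load("pics/w7.npz")["p"];cv2.imwrite("pics/w7c.png",cv2.resize(p[190:290,150:350,::-1],None,fx=4,fy=4,interpolation=cv2.INTER_CUBIC))
for n in ["scene","side"]:
    q,d=camera(n); np.savez(f"pics/d_{n}.npz",p=q,d=d)
    sl=(slice(215,325),slice(195,335)) if n=="scene" else (slice(205,295),slice(270,400))
    cv2.imwrite(f"pics/d_{n}.png",cv2.resize(q[sl][:,:,::-1],None,fx=5,fy=5,interpolation=cv2.INTER_CUBIC))
E
```

```text
True 10.0667 dx 8.704992558750829e-05 dy -4.716560651958269e-05 -1.7466893190819235 [-1.59838753 -0.76842017  5.56691062] 0.021416424260914876
dx 7.44528581670064e-05 dy -5.935563847188531e-05 -2.7894247771209884 0.021693598746944247
```

View pics/w7c.png

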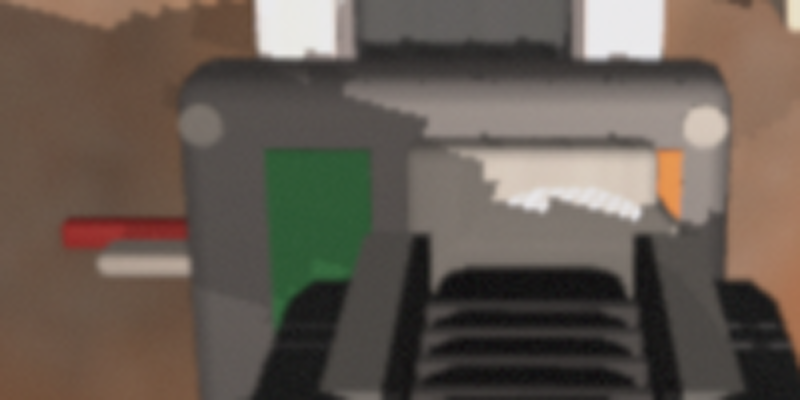

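View pics/d_scene.png

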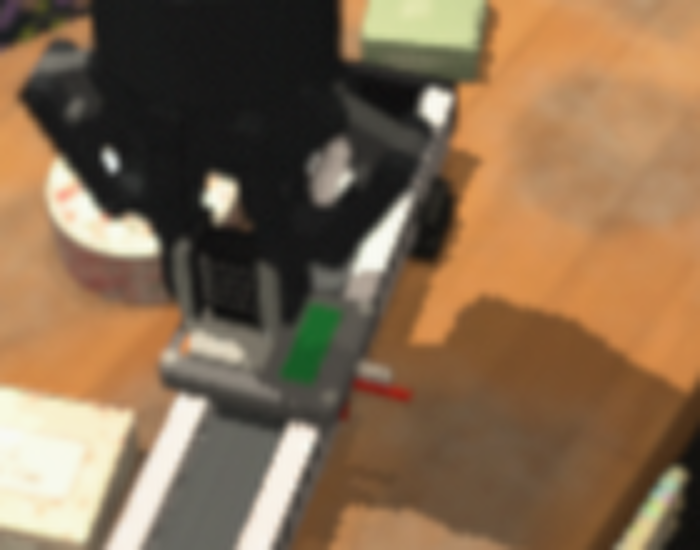

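View pics/d_side.png

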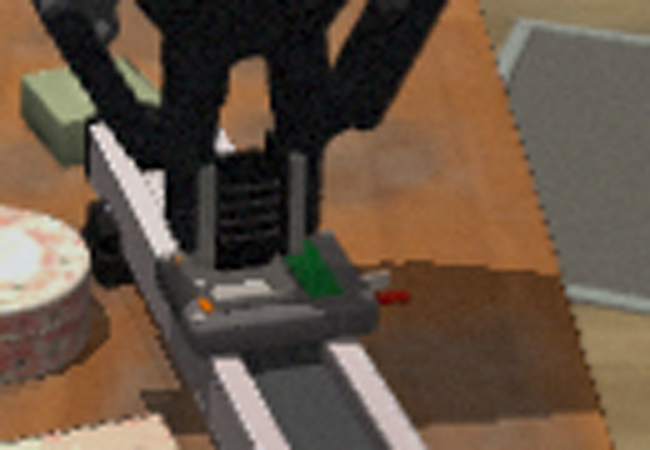

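```bash
python3 - <<'E'
from h import *
for n in ["w2","w5","w6","w7"]:
    f=dict(np.load(f"pics/{n}.npz")); p=f["p"].astype(int)
    rows=slice(228,240)
    g=p[rows].mean(0); gx=np.gradient(g.sum(1))
    cols=np.argsort(-abs(gx[180:390]))[:40]+180; cols.sort()
    C=cloud(f,f["d"]); z=np.median(C[rows,:,2],0); x=np.median(C[rows]@SX,0)
    # colour runs
    org=[c for c in range(180,390) if g[c,0]-g[c,2]>80 and z[c]>.04]; grn=[c for c in range(180,390) if g[c,1]-g[c,0]>25]
    blk=[c for c in range(180,390) if z[c]>.05]; pl=[c for c in range(180,390) if z[c]>.0605]
    def xp(c,zz): return (onplane(f,[(c,234)],[zz])[0]@SX)*1e3
    print(n,"blk",xp(blk[0]-.5,.057).round(1),xp(blk[-1]+.5,.057).round(1),"plate",xp(pl[0]-.5,.063).round(1),xp(pl[-1]+.5,.063).round(1), "org",[round(xp(c,.057),1) for c in ((org[0]-.5,org[-1]+.5) if org else ())],"grn",[round(xp(c,.057),1) for c in ((grn[0]-.5,grn[-1]+.5) if grn else ())],"tcp",)
E
```

```text
w2 blk 389.5 452.5 plate 396.5 424.3 org [np.float64(433.1), np.float64(447.4)] grn [] tcp
w5 blk 389.4 452.5 plate 396.4 424.2 org [np.float64(433.1), np.float64(447.4)] grn [] tcp
w6 blk 389.4 452.5 plate 415.9 443.7 org [np.float64(444.2), np.float64(447.0)] grn [np.float64(399.6), np.float64(411.1)] tcp
w7 blk 389.3 452.4 plate 415.9 443.7 org [np.float64(444.2), np.float64(446.9)] grn [np.float64(399.5), np.float64(411.1)] tcp
```

```bash
python3 - <<'E'
from rig import *
from h import *
b=np.array([.4406,-.0516,.094])+SY*.0834
command_gripper(0,24)
s=sense();p0=s["position"]; print(s["wrist_force"]@SX,s["finger_gap"])
hit=move_l(p0+SX*.006,Rg(),feed=.008,until_force=23)
s=sense();d=s["position"]-p0; print(hit,s["time_s"],"dx",d@SX,"dy",d@SY,s["wrist_force"]@SX,s["wrist_force"],s["finger_gap"])
sleep(.3); s=cap("w8");d=s["position"]-p0; print("dx",d@SX,"dy",d@SY,s["wrist_force"]@SX,s["finger_gap"])
E
```

```text
-1.3166113148912792 0.021266458471788593
True 11.425 dx 7.134858645186542e-05 dy -7.648722019730569e-05 -2.6609839733612692 [-2.49109679 -0.97126839  6.01027893] 0.021446786792796428
dx 4.654952409426289e-05 dy -7.497052639462407e-05 -2.135681190544728 0.02159777765273448
```

```bash
python3 - <<'E'
from h import *
f=dict(np.load("pics/w8.npz")); C=cloud(f,f["d"]); p=f["p"]
cv2.imwrite("pics/w8c.png",cv2.resize(p[190:290,150:350,::-1],None,fx=4,fy=4,interpolation=cv2.INTER_CUBIC))
for c0,c1 in((177,194),(167,172)):
    D=np.median(C[238:262,c0:c1]@SY,1);Z=np.median(C[238:262,c0:c1,2],1); print([(float(round(z*1e3,1)),float(round(x*1e3,1))) for z,x in zip(Z,D) if z>.02])
E
```

```text
[(41.9, -85.7), (42.4, -86.1), (43.1, -86.3), (43.4, -86.7), (43.3, -87.3), (43.0, -88.0), (47.9, -86.5), (49.5, -86.4), (50.3, -86.5), (51.5, -86.5), (52.3, -86.7), (52.0, -87.3), (52.2, -87.8), (52.2, -88.4), (52.2, -88.9)]
[(41.3, -86.0), (43.1, -85.8), (42.9, -86.5), (43.4, -86.8), (43.6, -87.3), (43.5, -87.8), (43.3, -88.5), (43.2, -89.1)]
```

View pics/w8c.png

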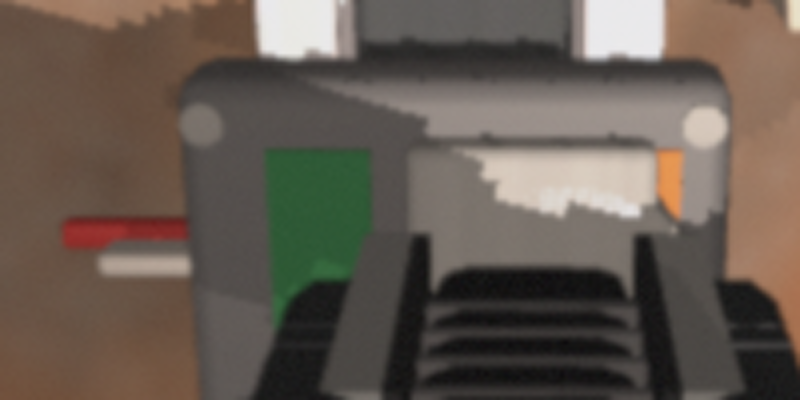

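```bash
python3 - <<'E'
from rig import *
finish_job()
s=sense(); print(s["time_s"],s["finger_gap"],s["wrist_force"])
E
```

```text
the job is handed in; nothing more can be done
the job is handed in; nothing more can be done
```

The leg is at the red mark with the lever closed, and I handed the job in at about 11.8 s with the gripper still holding the handle.

- **Grip:** I took the handle at 30 N, then eased to 24 N for the last push.
- **Leg:** I drew it out about 83 mm, went roughly 0.6 mm past the mark, and backed off. It then paused about 1.2 s at the mark with the lever still open.
- **Lever:** I slid it away from the robot until it stopped, a measured travel of about 19.5–19.8 mm. Two further pushes, of 17 N and 23 N, moved it less than 0.1 mm, so I take it to be at its stop.

**Last checks**
- **Pointer and mark:** the wrist camera's depth puts the pointer about 0.3–0.4 mm short of the mark. Before the back-off, the cameras disagreed by up to about 1.5 mm: the pointer was ahead by 0.3 mm in the scene view, 0.7 mm in the wrist view and about 1.8 mm in the coarse side view.
- **Lever patches:** green shows, but about 3 mm of the orange patch is still visible, so it is not fully covered as you described. By my measurement the plate would need about 23 mm of travel to cover it, so I relied on the push test instead.
- **Goods nearby:** the gripper kept clear of the soap, tin, balm and bottle, and they look undisturbed where they show in the pictures. I did not measure their positions again at the end.

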